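# Slide the tube carrier home in its dock and press load

## Robot

A 7-joint arm with a two-finger parallel gripper is mounted at the origin on the work surface. World frame = base frame: x ahead of the robot, y to its left, z up, the work surface at z = 0. Lengths are in m, angles in rad, forces in N, time in s.
With the tool pointing down it reaches from about 0.425 to 0.875 m from the base axis. Payload 9.9 kg.
Tool frame: the origin (TCP) lies midway between the tips of the shut fingers; the grasp point (between the pads) lies ctrl.tcp_to_grasp behind it (ctrl.tcp_to_grasp is the distance from the TCP to the grasp point, in m); z points along the fingers, x is the direction in which the jaws open and shut, and the axes are right-handed (so a half turn about z gives the same grasp; the last joint's range is limited). The gripper opens to 85 mm and grips with 20 to 120 N. Pads are 22 mm wide; open, the fingers measure 114 mm over their backs; the gripper's body (76 mm by 85 mm) begins 54 mm behind the grasp point. The pads swing forward as they close: fully open they stand 13 mm farther back than shut.
Start: joints at [1.227, 0.576, 0.025, 1.437, -0.015, 1.129, -0.057], TCP at [0.173, -0.652, 0.231] pointing down, gripper open.
Joint ranges: [-2.76, 2.76], [-0.34, 2.15], [-1.52, 1.57], [0.19, 2.46], [-1.09, 4.23], [0.17, 1.99], [-2.82, 2.82]. Speed limits (rad/s): [2.22, 2.22, 3.01, 3.01, 3.14, 3.14, 3.14].

## Interface

Orientations are given as a unit quaternion [x, y, z, w].
In Python, from station import ctrl, eyes, order gives the robot as it stands.
- The arm moves only by the tool arm_command, never from a script. Its argument "moves" is a list of rows, each a list of 7 numbers: the opening, from -1 (shut) to 1 (fully open), then the shift along the tool's x, y, z in mm, then the turn, a rotation vector about the tool's x, y, z in degrees. A call has 1 to 12 rows; each row is the pose to reach, as a shift and turn from the pose commanded when the call began, along the tool's axes at that moment; what a row does not reach only later rows make up. A row lasts 1/12 s, in which the tool goes at most 41.7 mm and 7.16 degrees, less where a joint would pass 70% of its speed; a pose out of reach is approached as far as the arm can. A call with a gripper value outside its range is refused whole. The fingers move at their own pace and stop on an object; "force" is the grip in N (left out, the last holds). Time passes only in rows, so rows that repeat a pose let the fingers close. It gives the time, the measured TCP pose, the force and the opening at its end, in the units of the state.
- ctrl.sense(): the state, without advancing time (a new reading comes with each control period).
- eyes.grab_frame(name): name is "side" or "top" or "wrist"; returns the picture (384x512x3 uint8, red, green, blue); there is no depth.
- eyes.calibration(name): a dict with "camera_matrix" (3x3 intrinsics, pixels), "origin" and "orientation" of the camera in the world. Camera axes: x right, y up, looking along -z (the intrinsics and any distortion apply to the point x, -y, -z); pixel columns grow to the right and rows downward; lengths in m; the calibration is good to about 2 mm. A picture is of the moment at which its call begins: read the wrist's pose just before it. calibration takes no time and is no camera call; for the wrist camera it gives the pose at the moment of the call.
- order.hand_in(): hands the job in, once; it reports no verdict.
The state is a dict: "time_s": time; "joint_pos": joint angles; "joint_velocities": joint speeds; "joint_efforts": joint torques, N m; "eef_pos": TCP position; "orientation": TCP orientation; "wrist_force": force on the tool from outside, world axes, zero at the start; "torque": the same for the moment, N m; "gripper_width": finger opening in m.
Only numpy, scipy, OpenCV 4.12 (cv2) and the standard library are available. Lean on these libraries where they do the work, as an engineer would, in place of code of your own. Each camera call takes 0.05 s, during which the arm holds its last target.

## Task

With the fingertip, push the blue tube carrier board along the rails of its dock, towards the console, until it drops into the locating notches and sits flat. Then press the green button on the console fully down and let go, leaving the carrier home. Only push it: do not lift or tip the carrier, do not press the button before the carrier is home, and leave the bottles and other things around alone.

Things in the scene. Friction and masses are not known exactly. Their poses are not given: they have to be found in the camera images.
- dock: Fixed cream dock, base 140 mm (x) by 380 mm (y) by 12 mm. Origin: centre of its underside on the bench, z up. The carrier slides along the dock's +y on two aluminium rails (tops at z 26 mm) between grey side guides (103 mm apart inside, tops at z 40 mm). The channel is open at its -y end (y -190 mm); a cream console block (y 135 to 185 mm, top at z 62 mm) closes its +y end.
- notch (a point): Where the carrier's origin lies when home: x 0, y 60, z 20 mm in the dock's frame; axes as the dock's. The notches have yellow floors, are 6 mm deep and 18 mm long: at dock y 105 mm in the inner lanes of the rails for the front feet, at y 15 mm in the outer lanes for the rear feet, so the carrier can drop at this one place only.
- carrier: Loose blue board 100 (x) by 120 mm (y, slides to +y), 0.3 to 0.65 kg, with fixed orange rack and capped tubes (y -6 mm and beyond, top 68 mm above origin). Origin: middle of board at the soles of its four feet (14 mm long): 26 mm above the dock's origin while sliding, 20 mm when home. Axes as the dock's within 2 degrees. Starts 90 to 160 mm short of home. Plate 8 to 18 mm above origin.
- push_face (a point): Middle of the carrier's upright trailing (-y) face, a lip 90 mm wide, 8 mm thick and 8 to 30 mm above the soles; this point is 60 mm behind the carrier's origin, 15 mm above it. Axes as the carrier's. A fingertip pushes here towards +y; sliding takes 1 to 6 N, and once dropped the carrier stops dead with 2 mm play each way.
- load_button (a joint): Travel of the green button, m: 0 up, 0.006 fully down; a spring returns it. Fully down takes about 5 N; it counts as pressed from 0.004.
- load_button_top (a point): Centre of the top of the green round button (24 mm across, standing 10 mm out of a black collar 40 mm across) on the console, at dock x 0, y 160, z 84 mm when up; it is pressed straight down.
- reagent_bottle: Bystander: amber bottle with a blue cap, 44 mm across, 95 mm tall, standing beside the dock on its +x side. Origin: centre of its underside. To be left alone.
- sample_jar: Bystander: small white jar with a red lid, 48 mm across, 55 mm tall, standing beside the dock on its +x side. Origin: centre of its underside. To be left alone.
- buffer_bottle: Bystander: white bottle, 60 mm across, 130 mm tall, on the left of the bench. Origin: centre of its underside. To be left alone.
- beaker: Bystander: open glass beaker, 70 mm across, 85 mm tall, on the left of the bench. Origin: centre of its underside. To be left alone.
- bucket: Bystander: black centrifuge bucket, 72 mm across, 74 mm tall, on the right of the bench. Origin: centre of its underside. To be left alone.
- tip_box: Bystander: yellow closed box, 85 x 120 x 60 mm tall, on the right of the bench. Origin: centre of its underside. To be left alone.
- spatula: Bystander: spatula with a black handle, 160 mm long, lying on the left of the bench near the robot. Origin: about the middle of its length, at its underside. To be left alone.
Mind the look-alikes: they are no part of the job. What is shaped like the carrier but purple or turquoise is not meant.

How it is judged:
On the way, in this order (a step that is already met when the one before it is completed fails the run):
1. the carrier has dropped into its notches (z of carrier in the frame of dock between 0.0175 and 0.0225 m and y of carrier in the frame of dock between 0.055 and 0.065 m and x of carrier in the frame of dock between -0.005 and 0.005 m and angle between carrier's own z axis and vertical below 0.035 rad), for 0.2 s.
2. the green button is pressed with the carrier home (all of step 1 and value of joint load_button above 0.004 m), for 0.05 s.
At the end, for the whole second after the job is handed in: The carrier lies in the locating notches: its origin within 5 mm of the notch site along and across the rails, between 17.5 and 22.5 mm above the dock's origin, tilted less than 2 degrees and at rest; the button is up again; no bystander has moved more than 30 mm or tipped over (all of step 1 and linear speed of carrier below 0.01 m/s and value of joint load_button below 0.002 m and not (distance of any of reagent_bottle, sample_jar, buffer_bottle, beaker, bucket, tip_box, spatula from where it was at the start of the episode above 0.03 m or angle between any of reagent_bottle, sample_jar, buffer_bottle, beaker, bucket, tip_box's own z axis and vertical above 0.4 rad)); the robot touches nothing.
It fails at once if the carrier is lifted more than 8 mm above its sliding height (z of carrier in the frame of dock above 0.034 m).
It fails at once if the carrier is tipped by more than 14 degrees (angle between carrier's own z axis and vertical above 0.25 rad).
It fails at once if the button is pressed before the carrier is home (value of joint load_button above 0.004 m and not (z of carrier in the frame of dock between 0.0175 and 0.0225 m and y of carrier in the frame of dock between 0.055 and 0.065 m and x of carrier in the frame of dock between -0.005 and 0.005 m and angle between carrier's own z axis and vertical below 0.035 rad)).
It fails at once if a bystander is knocked over or moved more than 30 mm (distance of any of reagent_bottle, sample_jar, buffer_bottle, beaker, bucket, tip_box, spatula from where it was at the start of the episode above 0.03 m or angle between any of reagent_bottle, sample_jar, buffer_bottle, beaker, bucket, tip_box's own z axis and vertical above 0.4 rad).
It also fails if it takes over 51 s, if anything falls off the work surface, if the arm or the gripper's body presses on something with over 40 N, if the wrist force passes 120 N, or if a joint passes its speed limit or range.

## Working session

There is one attempt and no reset: what is moved stays moved. The work goes in short steps, Python scripts to look and compute and a tool call to move; the robot and the scene stay as the last step left them, time stands still between calls to the robot, and variables do not carry over. Pictures are saved under pics/ and viewed, and the job is handed in when it is done.

Besides the shell and the picture viewer there is one more tool, called after "Request:" in YAML: its name, and indented under it one key for each argument. arm_command: Moves the arm, as the interface text tells. Its arguments: {"type":"object","properties":{"moves":{"type":"array","items":{"type":"array","items":{"type":"number"}}},"force":{"type":"number"}},"required":["moves"]}

```bash
ls; mkdir -p pics; python3 - <<'E'
from station import ctrl, eyes, order
import cv2, numpy as np
s=ctrl.sense(); print(s); print(ctrl.tcp_to_grasp)
for n in ["side","top","wrist"]:
    c=eyes.calibration(n); print(n,c)
    cv2.imwrite(f"pics/{n}0.png",eyes.grab_frame(n)[:,:,::-1])
E
```

```text
pics
{'time_s': 0.0, 'joint_pos': array([ 1.22721289,  0.57653868,  0.02485839,  1.4379394 , -0.01502231,
        1.12897558, -0.05648539]), 'joint_velocities': array([-0.00234548, -0.00232984, -0.00076397,  0.00025278, -0.00132407,
        0.00022664,  0.00141514]), 'joint_efforts': array([ 4.01375073e-04, -7.65766382e+01,  2.25057296e+00, -2.85969830e+01,
        1.53401017e-02,  1.26619614e-02, -2.87113676e-05]), 'eef_pos': array([ 0.17327315, -0.65190341,  0.23042747]), 'orientation': array([ 7.92747189e-01, -6.09549991e-01, -6.86836516e-04, -4.80362543e-04]), 'wrist_force': array([ 0.4601746 , -0.31943095, -0.46105867]), 'torque': array([-0.02053756, -0.02628049,  0.02937727]), 'gripper_width': 0.08535855488395322}
0.0187
side {'camera_matrix': array([[410.03194711,   0.        , 254.35242342],
       [  0.        , 410.03194711, 196.47297561],
       [  0.        ,   0.        ,   1.        ]]), 'origin': array([0.37433074, 0.87578474, 0.85017154]), 'orientation': array([-0.03645451,  0.41825128,  0.90560808, -0.06009104])}
top {'camera_matrix': array([[421.82673785,   0.        , 259.47881189],
       [  0.        , 421.82673785, 189.39658816],
       [  0.        ,   0.        ,   1.        ]]), 'origin': array([ 0.27963424, -0.00689958,  1.27786034]), 'orientation': array([ 0.06024333, -0.07706583, -0.69810395,  0.70928307])}
wrist {'camera_matrix': array([[273.41842292,   0.        , 258.15125802],
       [  0.        , 273.41842292, 189.80843071],
       [  0.        ,   0.        ,   1.        ]]), 'origin': array([ 0.25486631, -0.63112183,  0.3738102 ]), 'orientation': array([-0.12955617,  0.10028885, -0.60127394,  0.78206585])}
```

View pics/side0.png

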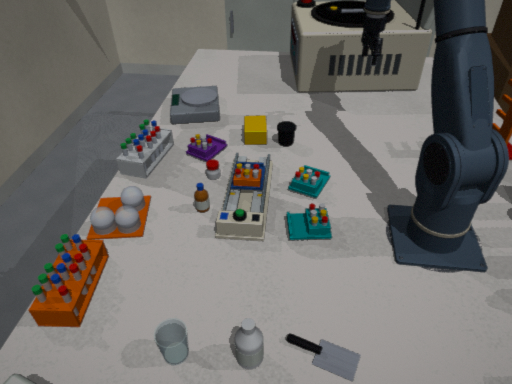

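View pics/top0.png

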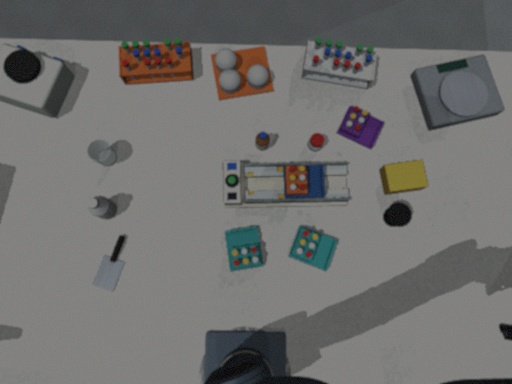

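View pics/wrist0.png

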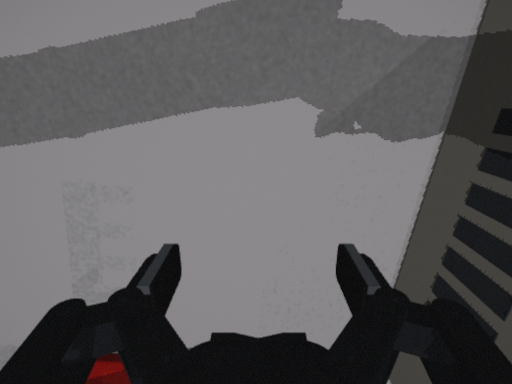

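```bash
cat > h.py <<'E'
import numpy as np, cv2
from scipy.spatial.transform import Rotation as R
from station import ctrl, eyes, order
def proj(n,P,c=None):
    c=c or eyes.calibration(n); r=R.from_quat(c['orientation'])
    p=r.inv().apply(np.atleast_2d(P)-c['origin']); K=c['camera_matrix']
    q=np.c_[p[:,0]/-p[:,2],-p[:,1]/-p[:,2]]
    return np.c_[K[0,0]*q[:,0]+K[0,2],K[1,1]*q[:,1]+K[1,2]]
def ray(n,uv,z,c=None):
    c=c or eyes.calibration(n); uv=np.atleast_2d(np.array(uv,float)); K=c['camera_matrix']
    d=np.c_[(uv[:,0]-K[0,2])/K[0,0],-(uv[:,1]-K[1,2])/K[1,1],-np.ones(len(uv))]
    d=R.from_quat(c['orientation']).apply(d)
    return c['origin']+d*((z-c['origin'][2])/d[:,2])[:,None]
def crop(f,out,x0,x1,y0,y1,s):
    im=cv2.imread(f)[y0:y1,x0:x1]; cv2.imwrite(out,cv2.resize(im,None,fx=s,fy=s,interpolation=cv2.INTER_CUBIC))
E
python3 - <<'E'
from h import *
crop("pics/top0.png","pics/top0c.png",215,360,150,215,5)
crop("pics/side0.png","pics/side0c.png",205,285,145,245,6)
E
```

```text
(no output)
```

View pics/top0c.png

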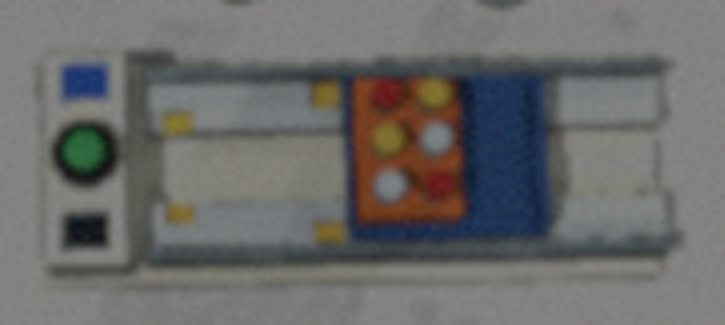

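View pics/side0c.png

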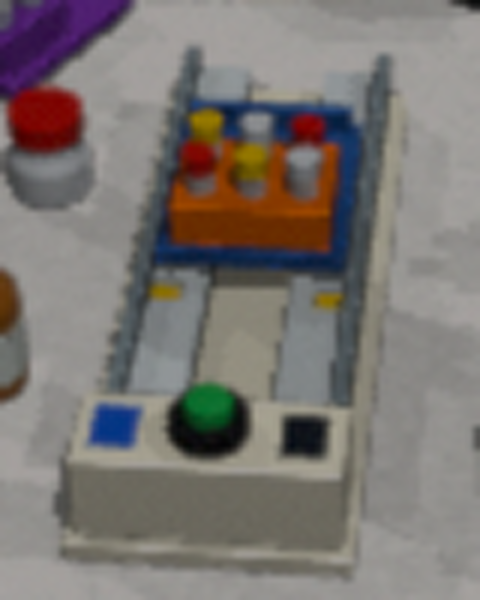

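```bash
cat > m.py <<'E'
from h import *
def blobs(im,lo,hi,roi,mn=4):
    h=cv2.cvtColor(im,cv2.COLOR_BGR2HSV); m=cv2.inRange(h,lo,hi)
    k=np.zeros_like(m); x0,x1,y0,y1=roi; k[y0:y1,x0:x1]=1; m*=k
    n,l,st,ce=cv2.connectedComponentsWithStats(m)
    return m,[(st[i][:5].tolist(),ce[i]) for i in range(1,n) if st[i][4]>=mn]
E
python3 - <<'E'
from m import *
C={'green':((45,90,30),(80,255,255)),'yellow':((18,110,80),(33,255,255)),'blue':((100,120,30),(125,255,255)),'white':((0,0,0),(0,0,0))}
for n,roi in (('top',(218,355,155,212)),('side',(205,285,150,245))):
    im=cv2.imread(f'pics/{n}0.png')
    for c in ('green','yellow','blue'):
        z={'green':.084,'yellow':.02,'blue':.05}[c]
        for st,ce in blobs(im,*C[c],roi)[1]: print(n,c,st,ce.round(1),ray(n,ce,z).round(4)[0])
im=cv2.imread('pics/top0.png')
m,_=blobs(im,*C['blue'],(270,335,155,212))
pts=cv2.findNonZero(m); r=cv2.minAreaRect(pts); b=cv2.boxPoints(r); print(r,b); print(ray('top',b,.056).round(4))
E
```

```text
top green [227, 175, 10, 10, 76] [231.4 179.7] [0.5422 0.0478 0.084 ]
top yellow [278, 166, 5, 5, 19] [279.8 168.4] [ 0.5947 -0.097   0.02  ]
top yellow [299, 166, 7, 6, 32] [301.6 168.4] [ 0.5959 -0.164   0.02  ]
top yellow [248, 173, 5, 4, 17] [249.9 174.2] [ 0.5744 -0.0055  0.02  ]
top yellow [290, 175, 6, 6, 32] [292.4 177.5] [ 0.5667 -0.1356  0.02  ]
top yellow [249, 191, 4, 3, 9] [250.4 192.3] [ 0.5181 -0.008   0.02  ]
top yellow [278, 195, 5, 3, 13] [280.3 196. ] [ 0.5084 -0.0988  0.02  ]
top blue [228, 164, 8, 5, 40] [231.5 166. ] [0.5917 0.0502 0.05  ]
top blue [286, 165, 39, 33, 536] [314. 182.] [ 0.5473 -0.1971  0.05  ]
side green [235, 209, 10, 8, 61] [239.2 212.5] [0.5439 0.0573 0.084 ]
side yellow [236, 163, 6, 6, 27] [239.  165.4] [ 0.5988 -0.2466  0.02  ]
side yellow [244, 169, 6, 6, 32] [246.5 171.4] [ 0.5679 -0.2161  0.02  ]
side yellow [230, 192, 5, 3, 13] [231.8 193.2] [ 0.5966 -0.0973  0.02  ]
side yellow [258, 194, 4, 2, 8] [259.5 194.5] [ 0.5087 -0.1013  0.02  ]
side blue [241, 162, 6, 6, 17] [243.5 163.7] [ 0.5775 -0.2174  0.05  ]
side blue [231, 163, 34, 27, 176] [253.  179.2] [ 0.5341 -0.1383  0.05  ]
side blue [220, 213, 8, 6, 42] [223.5 215.5] [0.594 0.039 0.05 ]
((304.3304443359375, 181.10848999023438), (31.61051368713379, 38.20227813720703), 87.1375961303711) [[284.46387 166.27681]
 [322.61847 164.3691 ]
 [324.19702 195.94017]
 [286.04242 197.84789]]
[[ 0.5924 -0.1082  0.056 ]
 [ 0.6006 -0.2229  0.056 ]
 [ 0.5044 -0.2261  0.056 ]
 [ 0.4967 -0.1131  0.056 ]]
```

```bash
python3 - <<'E'
from m import *
a=ray('top',[[224,206.6],[347,205]],.012); print(a, np.degrees(np.arctan2(-(a[0]-a[1])[0],(a[0]-a[1])[1])))
# fit dock pose from notches+button
W=np.array([[.5744,-.0055],[.5181,-.008],[.5947,-.097],[.5084,-.0988],[.5422,.0478]])
# lanes: unknown x offsets symmetric -> residual
from scipy.optimize import least_squares
def f(p):
    t=p[2]; c,s=np.cos(t),np.sin(t); M=np.array([[c,-s],[s,c]])
    D=np.array([[p[3],.105],[-p[3],.105],[p[4],.015],[-p[4],.015],[0,.16]])
    return (D@M.T+p[:2]-W).ravel()
r=least_squares(f,[.55,-.11,.03,.028,.043]); print(r.x, np.degrees(r.x[2]), (r.fun*1000).round(1))
p=r.x;c,s=np.cos(p[2]),np.sin(p[2]);M=np.array([[c,-s],[s,c]])
F=np.array([[.5525,-.2245]]); print('lip dock',(F-p[:2])@M)
for y in (-.17,-.111,0,.16): print(y, M@[0,y]+p[:2])
D=np.array([[x,y] for y in (-.19,.19) for x in (-.07,.07)])@M.T+p[:2]
print(proj('top',np.c_[D,np.full(4,.012)]).round(1))
s=ctrl.sense(); T=R.from_quat(s['orientation']); print(T.as_matrix().round(3))
tgt=np.r_[M@[0,-.165]+p[:2],.15]; print('shift tool mm',T.inv().apply(tgt-s['eef_pos'])*1000)
tx=np.r_[M@[1,0],0]; a=T.inv().apply(tx); print('yaw about tool z to align x to dock x',np.degrees(np.arctan2(a[1],a[0])))
E
```

```text
[[ 0.47419995  0.07128157  0.012     ]
 [ 0.48563475 -0.30341471  0.012     ]] 1.7479839248605962
[ 0.55186954 -0.11218384  0.05389539  0.02817646  0.04313583] 3.0879783596859216 [-0.1 -0.3 -0.  -0.9 -0.6  2.1 -0.4 -0.7  1.1 -0.2]
lip dock [[-0.00542085 -0.11218704]]
-0.17 [ 0.56102733 -0.281937  ]
-0.111 [ 0.55784904 -0.22302267]
0 [ 0.55186954 -0.11218384]
0.16 [0.54325046 0.04758384]
[[347.7 202.9]
 [344.1 158.6]
 [223.2 207.4]
 [222.1 162.6]]
[[ 0.257 -0.966 -0.   ]
 [-0.966 -0.257  0.001]
 [-0.001  0.    -1.   ]]
shift tool mm [-262.84891447 -470.78178936   80.96370447]
yaw about tool z to align x to dock x -78.20238627905964
```

Request:
arm_command:
  moves:
    - [-1,-130,-235,0,0,0,-40]
    - [-1,-263,-471,0,0,0,-78]
    - [-1,-263,-471,0,0,0,-78]
    - [-1,-263,-471,0,0,0,-78]
    - [-1,-263,-471,0,0,0,-78]
    - [-1,-263,-471,0,0,0,-78]
    - [-1,-263,-471,0,0,0,-78]
    - [-1,-263,-471,0,0,0,-78]
    - [-1,-263,-471,0,0,0,-78]
    - [-1,-263,-471,0,0,0,-78]
    - [-1,-263,-471,0,0,0,-78]
    - [-1,-263,-471,0,0,0,-78]
  force: 60

```text
time_s: 1.15
eef_pos: [0.5336, -0.3033, 0.2312]
orientation: [1.0, 0.029, -0.0, -0.0]
wrist_force: [1.2, 0.1, -0.1]
gripper_width: -0.0002
```

Request:
arm_command:
  moves:
    - [-1,0,0,0,0,0,0]
    - [-1,0,0,0,0,0,0]
    - [-1,0,0,0,0,0,0]
    - [-1,0,0,0,0,0,0]

```text
time_s: 1.48
eef_pos: [0.5315, -0.3061, 0.231]
orientation: [1.0, 0.024, -0.001, 0.0]
wrist_force: [-1.0, 0.8, -0.2]
gripper_width: 0.0001
```

```bash
python3 - <<'E'
from m import *
s=ctrl.sense(); print(s['time_s'],s['eef_pos'],R.from_quat(s['orientation']).as_matrix().round(3),s['joint_pos'],s['wrist_force'],s['gripper_width'])
for n in ('wrist','top','side'):
    c=eyes.calibration(n); np.save('pics/cw.npy',c,allow_pickle=True) if n=='wrist' else 0
    cv2.imwrite(f"pics/{n}1.png",eyes.grab_frame(n)[:,:,::-1])
crop("pics/wrist1.png","pics/wrist1c.png",0,512,0,384,1.5)
E
```

```text
1.4833 [ 0.53150686 -0.30610843  0.23102337] [[ 0.999  0.048 -0.001]
 [ 0.048 -0.999 -0.001]
 [-0.001  0.001 -1.   ]] [ 0.6864165   0.50025152 -0.38002674  1.60001058  0.2040729   1.0814758
  0.30020855] [-0.9834518   0.7713049  -0.21816587] 9.831166815223313e-05
```

View pics/wrist1c.png

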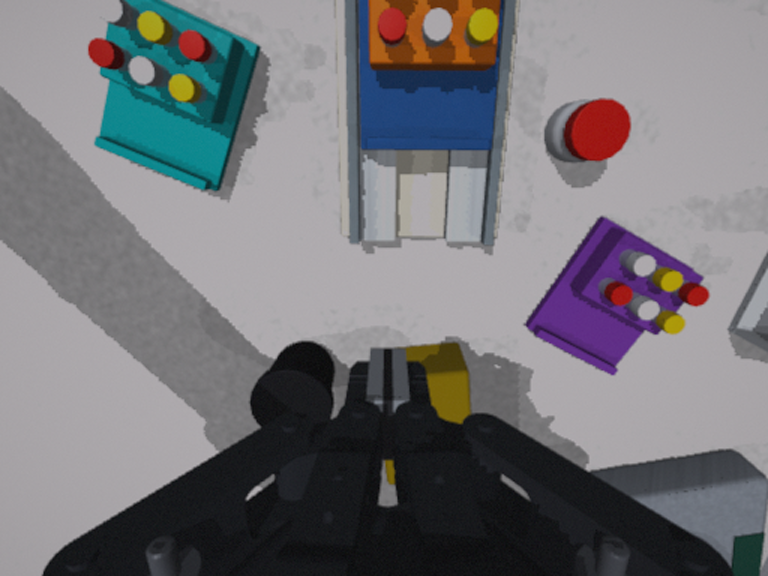

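View pics/side1.png

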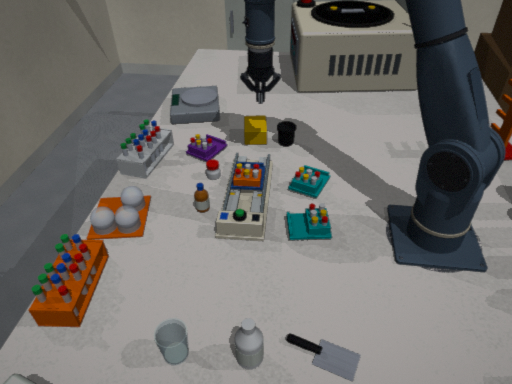

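```bash
python3 - <<'E'
from m import *
crop("pics/wrist1.png","pics/wrist1d.png",220,350,60,175,6)
c=np.load('pics/cw.npy',allow_pickle=True).item(); print(c['origin'])
E
```

```text
[ 0.52844759 -0.22300031  0.37427597]
```

View pics/wrist1d.png

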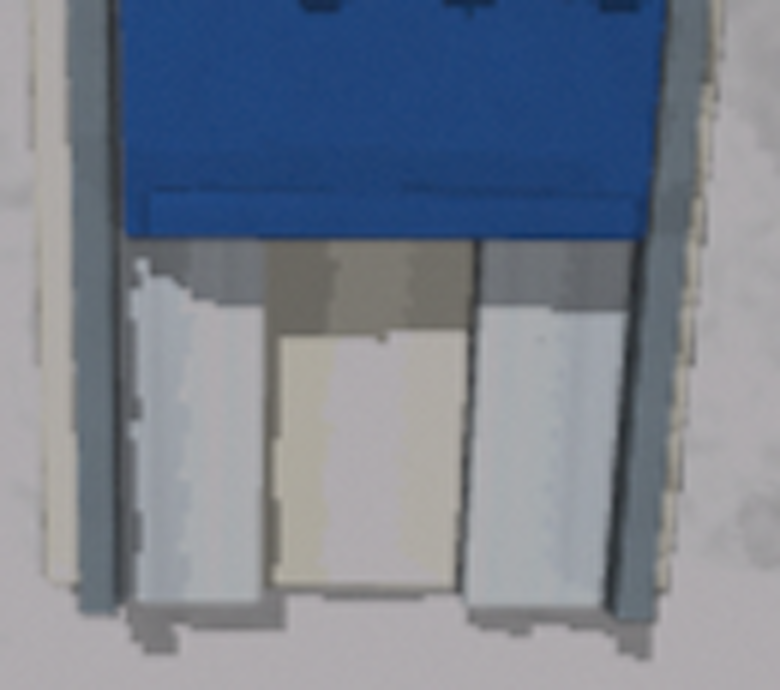

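```bash
python3 - <<'E'
from m import *
c=np.load('pics/cw.npy',allow_pickle=True).item()
f=lambda u,v:[220+u/6-.4,60+v/6-.4]
g=ray('w',[f(107,10),f(118,610),f(667,10),f(610,618)],.04,c); print(g.round(4))
for a,b in ((0,1),(2,3)):
    d=g[a]-g[b]; print('yaw',np.degrees(np.arctan2(-d[0],d[1])))
print('mid',(g[0]+g[2])/2,(g[1]+g[3])/2)
l=ray('w',[f(150,237),f(640,240)],.056,c); print('lip',l.round(4),l.mean(0), np.degrees(np.arctan2(*(l[1]-l[0])[[1,0]])))
E
```

```text
[[ 0.5036 -0.1877  0.04  ]
 [ 0.5085 -0.3012  0.04  ]
 [ 0.6073 -0.1827  0.04  ]
 [ 0.6109 -0.2979  0.04  ]]
yaw 2.490420660645676
yaw 1.787289538116483
mid [ 0.55545775 -0.18516699  0.04      ] [ 0.55972426 -0.29954576  0.04      ]
lip [[ 0.5136 -0.227   0.056 ]
 [ 0.6038 -0.2232  0.056 ]] [ 0.55866517 -0.22512256  0.056     ] 2.4135085815263078
```

Request:
arm_command:
  moves:
    - [-1,29,-28,0,0,0,0]
    - [-1,29,-28,30,6,0,0]
    - [-1,29,-28,70,6,0,0]
    - [-1,29,-28,110,6,0,0]
    - [-1,29,-28,131,6,0,0]
    - [-1,29,-28,131,6,0,0]
    - [-1,29,-28,131,6,0,0]
    - [-1,29,-28,131,6,0,0]

```text
time_s: 2.3
eef_pos: [0.5611, -0.2759, 0.1021]
orientation: [0.998, 0.025, -0.0, -0.052]
wrist_force: [0.4, 0.6, 0.0]
gripper_width: 0.0003
```

Request:
arm_command:
  moves:
    - [-1,-2,3,30,0,0,0]
    - [-1,-2,6.6,55,0,0,0]
    - [-1,-2,6.6,62.6,0,0,0]
    - [-1,-2,6.6,62.6,0,0,0]
    - [-1,-2,6.6,62.6,0,0,0]

```text
time_s: 2.72
eef_pos: [0.5593, -0.2756, 0.0391]
orientation: [0.998, 0.025, -0.0, -0.052]
wrist_force: [0.6, -0.7, 1.1]
gripper_width: -0.0001
```

```bash
python3 - <<'E'
from m import *
s=ctrl.sense(); print(s['time_s'],s['eef_pos'],s['wrist_force'],s['orientation'])
cv2.imwrite("pics/wrist2.png",eyes.grab_frame('wrist')[:,:,::-1])
cv2.imwrite("pics/side2.png",eyes.grab_frame('side')[:,:,::-1])
crop("pics/side2.png","pics/side2c.png",205,285,125,245,5)
E
```

```text
2.7167 [ 0.55926562 -0.27558524  0.03908961] [ 0.6478782  -0.66810939  1.06282843] [ 9.98332672e-01  2.51530408e-02 -3.98136683e-04 -5.19523008e-02]
```

View pics/wrist2.png

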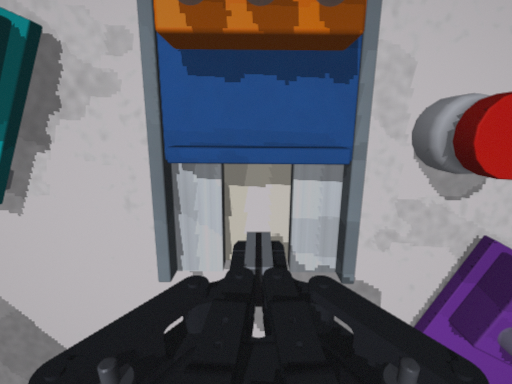

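View pics/side2c.png

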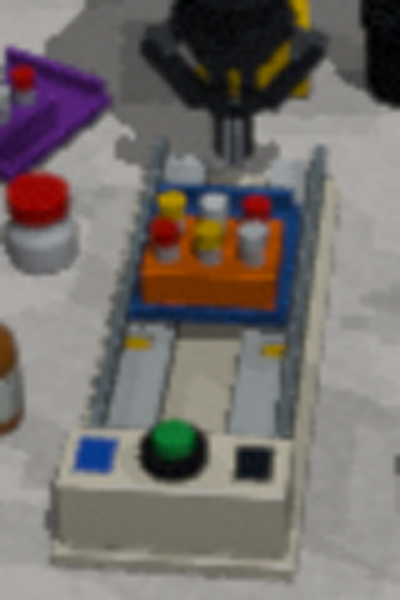

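Request:
arm_command:
  moves:
    - [-1,0,-12,1.2,0,0,0]
    - [-1,0,-24,2.5,0,0,0]
    - [-1,0.3,-32,3.4,0,0,0]
    - [-1,0.4,-36,3.8,0,0,0]
    - [-1,0.4,-40,4.2,0,0,0]
    - [-1,0.4,-44,4.6,0,0,0]
    - [-1,0.5,-48,5,0,0,0]
    - [-1,0.5,-52,5.5,0,0,0]
    - [-1,0.6,-57,6,0,0,0]
    - [-1,0.6,-62,6.5,0,0,0]
    - [-1,0.7,-67,7,0,0,0]
    - [-1,0.7,-72,7.6,0,0,0]

```text
time_s: 3.82
eef_pos: [0.5553, -0.2026, 0.0373]
orientation: [0.998, 0.025, -0.001, -0.052]
wrist_force: [-0.4, -5.6, 2.5]
gripper_width: 0.0003
```

```bash
python3 - <<'E'
from m import *
s=ctrl.sense(); print(s['time_s'],s['eef_pos'],s['wrist_force'])
c=eyes.calibration('wrist'); np.save('pics/cw.npy',c,allow_pickle=True)
cv2.imwrite("pics/wrist3.png",eyes.grab_frame('wrist')[:,:,::-1])
cv2.imwrite("pics/side3.png",eyes.grab_frame('side')[:,:,::-1])
crop("pics/side3.png","pics/side3c.png",205,285,125,245,5)
E
```

```text
3.8167 [ 0.55531796 -0.20263743  0.03734806] [-0.44038191 -5.60751273  2.45735979]
```

View pics/wrist3.png

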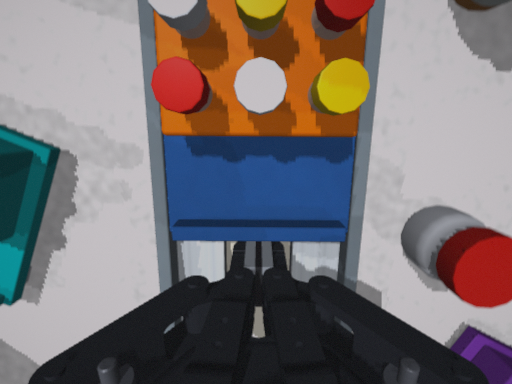

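View pics/side3c.png

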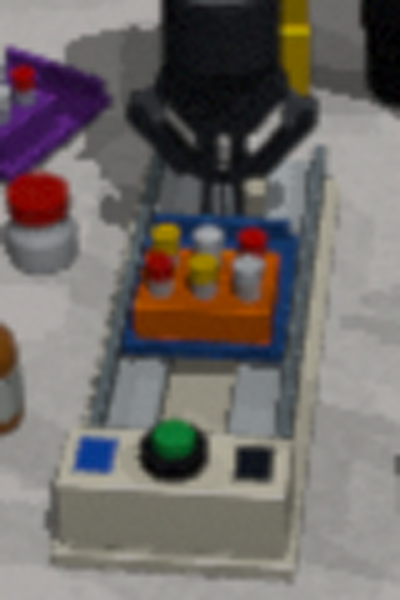

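Request:
arm_command:
  moves:
    - [-1,0,-5,0.5,0,0,0]
    - [-1,0.1,-10,0.9,0,0,0]
    - [-1,0.1,-15,1.2,0,0,0]
    - [-1,0.2,-20,1.6,0,0,0]
    - [-1,0.2,-25,2,0,0,0]
    - [-1,0.3,-30,2.5,0,0,0]
    - [-1,0.3,-35,3,0,0,0]
    - [-1,0.4,-40,3.5,0,0,0]
    - [-1,0.5,-45,4,0,0,0]
    - [-1,0.5,-50,4.5,0,0,0]
    - [-1,0.5,-54,5,0,0,0]
    - [-1,0.6,-56,5.2,0,0,0]

```text
time_s: 4.92
eef_pos: [0.5531, -0.146, 0.0381]
orientation: [0.998, 0.025, -0.001, -0.052]
wrist_force: [-1.2, -1.9, -1.0]
gripper_width: 0.0001
```

```bash
python3 - <<'E'
from m import *
s=ctrl.sense(); print(s['time_s'],s['eef_pos'],s['wrist_force'])
cv2.imwrite("pics/side4.png",eyes.grab_frame('side')[:,:,::-1])
crop("pics/side4.png","pics/side4c.png",205,285,125,245,5)
E
```

```text
4.9167 [ 0.55307608 -0.14595008  0.03806293] [-1.24994493 -1.9026218  -0.96607108]
```

View pics/side4c.png

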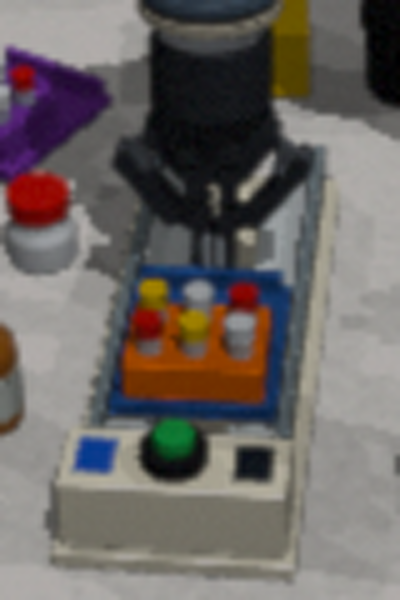

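Request:
arm_command:
  moves:
    - [-1,0,-1.5,0.1,0,0,0]
    - [-1,0,-3,0.2,0,0,0]
    - [-1,0,-4.5,0.4,0,0,0]
    - [-1,0,-6,0.6,0,0,0]
    - [-1,0,-7.5,0.7,0,0,0]
    - [-1,0,-9,0.9,0,0,0]
    - [-1,0,-10.5,1,0,0,0]
    - [-1,0,-12,1.2,0,0,0]
    - [-1,0,-13.5,1.4,0,0,0]
    - [-1,0,-15,1.5,0,0,0]
    - [-1,0,-16.5,1.7,0,0,0]
    - [-1,0,-18,1.8,0,0,0]

```text
time_s: 5.97
eef_pos: [0.5522, -0.1286, 0.0381]
orientation: [0.998, 0.025, -0.001, -0.052]
wrist_force: [0.4, -2.1, -0.2]
gripper_width: -0.0
```

Request:
arm_command:
  moves:
    - [-1,0,-1,0.1,0,0,0]
    - [-1,0,-2,0.2,0,0,0]
    - [-1,0,-3,0.3,0,0,0]

```text
time_s: 6.22
eef_pos: [0.552, -0.1256, 0.0381]
orientation: [0.998, 0.025, -0.001, -0.052]
wrist_force: [0.3, -2.5, 0.3]
gripper_width: -0.0004
```

Request:
arm_command:
  moves:
    - [-1,0,-1,0.1,0,0,0]
    - [-1,0,-2,0.2,0,0,0]

```text
time_s: 6.38
eef_pos: [0.5519, -0.1236, 0.0381]
orientation: [0.998, 0.025, -0.001, -0.052]
wrist_force: [0.9, -1.6, -0.7]
gripper_width: 0.0001
```

Request:
arm_command:
  moves:
    - [-1,0,-1,0.1,0,0,0]
    - [-1,0,-2,0.2,0,0,0]

```text
time_s: 6.55
eef_pos: [0.5519, -0.1215, 0.0382]
orientation: [0.998, 0.025, -0.001, -0.052]
wrist_force: [0.4, -3.2, 1.2]
gripper_width: -0.0004
```

Request:
arm_command:
  moves:
    - [-1,0,-1,0.1,0,0,0]
    - [-1,0,-1.5,0.2,0,0,0]

```text
time_s: 6.72
eef_pos: [0.5518, -0.1202, 0.0381]
orientation: [0.998, 0.025, -0.001, -0.052]
wrist_force: [-0.3, -3.5, 1.7]
gripper_width: -0.0002
```

```bash
python3 - <<'E'
from m import *
s=ctrl.sense(); print(s['time_s'],s['eef_pos'],s['wrist_force'])
c=eyes.calibration('wrist'); np.save('pics/cw.npy',c,allow_pickle=True)
cv2.imwrite("pics/wrist5.png",eyes.grab_frame('wrist')[:,:,::-1])
cv2.imwrite("pics/side5.png",eyes.grab_frame('side')[:,:,::-1])
crop("pics/side5.png","pics/side5c.png",205,285,150,245,6)
E
```

```text
6.7167 [ 0.55177808 -0.12019454  0.03814736] [-0.32900078 -3.50129011  1.70782157]
```

View pics/wrist5.png

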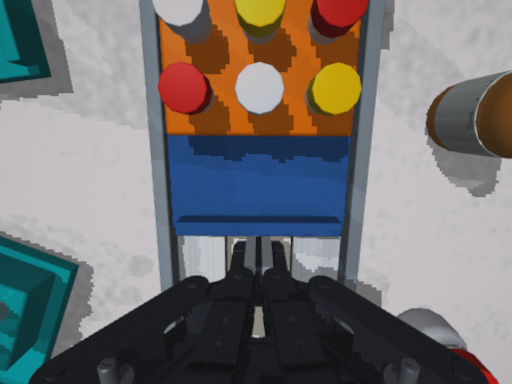

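View pics/side5c.png

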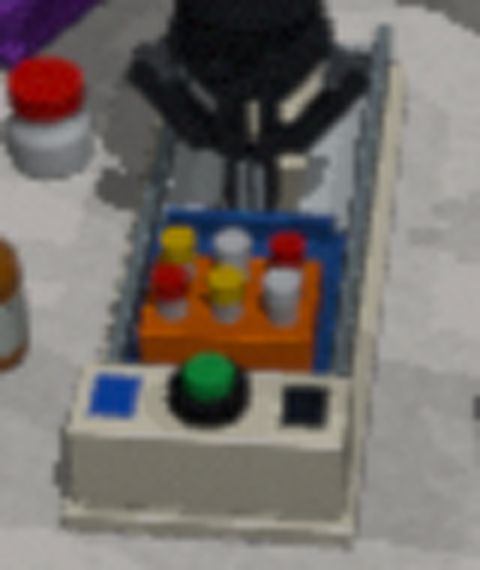

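Request:
arm_command:
  moves:
    - [-1,0,-1,0.1,0,0,0]
    - [-1,0,-1.5,0.2,0,0,0]

```text
time_s: 6.98
eef_pos: [0.5518, -0.1188, 0.0381]
orientation: [0.998, 0.025, -0.001, -0.052]
wrist_force: [-0.2, -3.4, 3.2]
gripper_width: -0.0001
```

```bash
python3 - <<'E'
from m import *
s=ctrl.sense(); print(s['time_s'],s['eef_pos'],s['wrist_force'])
c=eyes.calibration('wrist'); np.save('pics/cw.npy',c,allow_pickle=True)
im=eyes.grab_frame('wrist')[:,:,::-1].copy(); cv2.imwrite("pics/wrist6.png",im)
for f in ('wrist2','wrist3','wrist5','wrist6'):
    m,b=blobs(cv2.imread(f'pics/{f}.png'),(100,120,30),(125,255,255),(140,385,130,250),200)
    rows=np.where(m.any(1))[0]; w=[(r,*np.where(m[r])[0][[0,-1]]) for r in rows[::-1][4:30:8]]
    print(f,rows[[0,-1]],w)
E
```

```text
6.9833 [ 0.55176874 -0.11880955  0.03812719] [-0.20361889 -3.42946259  3.21054145]
wrist2 [130 164] [(np.int64(160), np.int64(167), np.int64(351)), (np.int64(152), np.int64(164), np.int64(351)), (np.int64(144), np.int64(164), np.int64(352)), (np.int64(136), np.int64(163), np.int64(353))]
wrist3 [135 241] [(np.int64(237), np.int64(172), np.int64(345)), (np.int64(229), np.int64(169), np.int64(347)), (np.int64(221), np.int64(169), np.int64(348)), (np.int64(213), np.int64(168), np.int64(348))]
wrist5 [135 236] [(np.int64(232), np.int64(175), np.int64(341)), (np.int64(224), np.int64(173), np.int64(343)), (np.int64(216), np.int64(172), np.int64(344)), (np.int64(208), np.int64(172), np.int64(344))]
wrist6 [135 236] [(np.int64(232), np.int64(175), np.int64(341)), (np.int64(224), np.int64(173), np.int64(343)), (np.int64(216), np.int64(172), np.int64(344)), (np.int64(208), np.int64(172), np.int64(344))]
```

Request:
arm_command:
  moves:
    - [-1,0,3,-0.3,0,0,0]
    - [-1,0,10,-1,0,0,0]
    - [-1,0,30,-3,0,0,0]
    - [-1,0,40,-4,0,0,0]
    - [-1,0,40,-30,0,0,0]
    - [-1,0,40,-70,0,0,0]
    - [-1,0,40,-110,-6,0,0]
    - [-1,0,40,-110,-6,0,0]
    - [-1,0,40,-110,-6,0,0]

```text
time_s: 7.78
eef_pos: [0.5559, -0.1689, 0.146]
orientation: [1.0, 0.026, 0.002, 0.001]
wrist_force: [-0.2, 1.0, -0.9]
gripper_width: -0.0001
```

```bash
python3 - <<'E'
from m import *
s=ctrl.sense(); print(s['time_s'],s['eef_pos'],s['wrist_force'],s['orientation'])
c=eyes.calibration('wrist'); np.save('pics/cw.npy',c,allow_pickle=True)
for n in ('wrist','side','top'): cv2.imwrite(f"pics/{n}7.png",eyes.grab_frame(n)[:,:,::-1])
crop("pics/side7.png","pics/side7c.png",205,285,150,245,6)
crop("pics/top7.png","pics/top7c.png",215,360,150,215,5)
E
```

```text
7.7833 [ 0.5558796  -0.16893397  0.14595363] [-0.15492001  0.96001485 -0.94191008] [9.99654371e-01 2.61648616e-02 2.46382772e-03 6.83595173e-04]
```

View pics/wrist7.png

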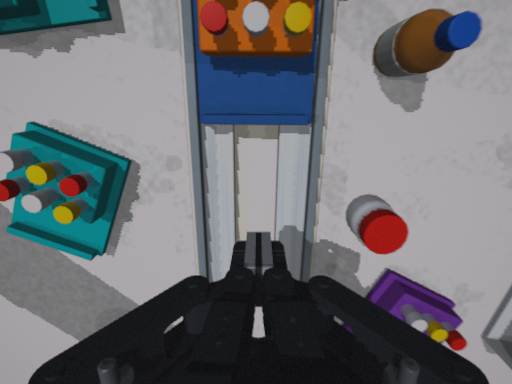

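View pics/side7c.png

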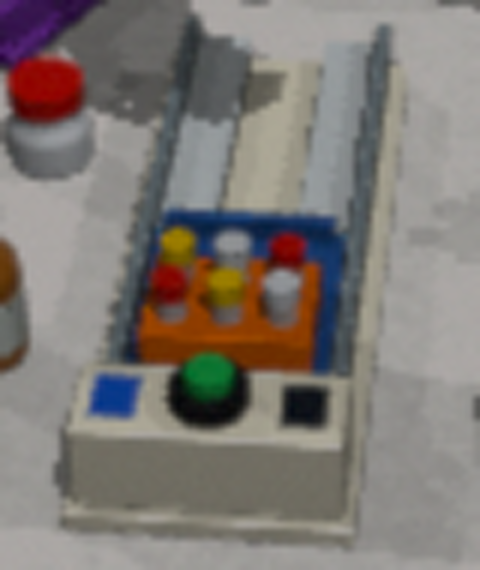

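View pics/top7c.png

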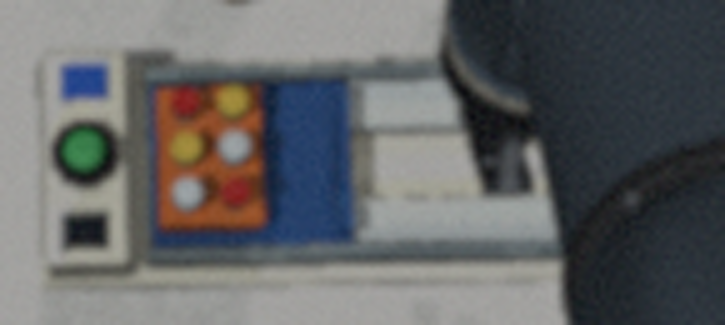

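```bash
python3 - <<'E'
from m import *
c=np.load('pics/cw.npy',allow_pickle=True).item()
crop("pics/wrist7.png","pics/wrist7d.png",180,340,0,140,5)
def tri(u1,u2):
    A=[];o=[]
    for n,u in (('top',u1),('side',u2)):
        o.append(eyes.calibration(n)['origin']); d=ray(n,u,0)[0]-o[-1]; A.append(d/np.linalg.norm(d))
    M=sum(np.eye(3)-np.outer(a,a) for a in A); b=sum((np.eye(3)-np.outer(a,a))@x for a,x in zip(A,o)); return np.linalg.solve(M,b)
for k in ('0','7'):
    t=cv2.imread(f'pics/top{k}.png'); s=cv2.imread(f'pics/side{k}.png')
    for nm,(lo,hi) in {'yel':((20,120,100),(33,255,255)),'red':((170,120,60),(179,255,255))}.items():
        tb=sorted([b for b in blobs(t,lo,hi,(235,330,160,205),12)[1]],key=lambda b:b[1][0]); sb=sorted([b for b in blobs(s,lo,hi,(225,265,155,205),8)[1]],key=lambda b:-b[1][1])
        print(k,nm,[(b[0][4],b[1].round(1).tolist()) for b in tb],[(b[0][4],b[1].round(1).tolist()) for b in sb])
E
```

```text
0 yel [(13, [250.0, 174.2]), (16, [279.5, 168.5]), (12, [280.5, 196.0]), (27, [292.3, 177.4]), (26, [301.5, 168.0])] [(11, [231.9, 193.4]), (26, [246.6, 171.2]), (21, [239.1, 165.3])]
0 red [] [(11, [256.3, 165.5])]
7 yel [(25, [252.0, 179.4]), (30, [261.4, 169.7])] [(31, [242.5, 197.0]), (26, [234.2, 190.5])]
7 red [] [(12, [252.8, 190.7])]
```

View pics/wrist7d.png

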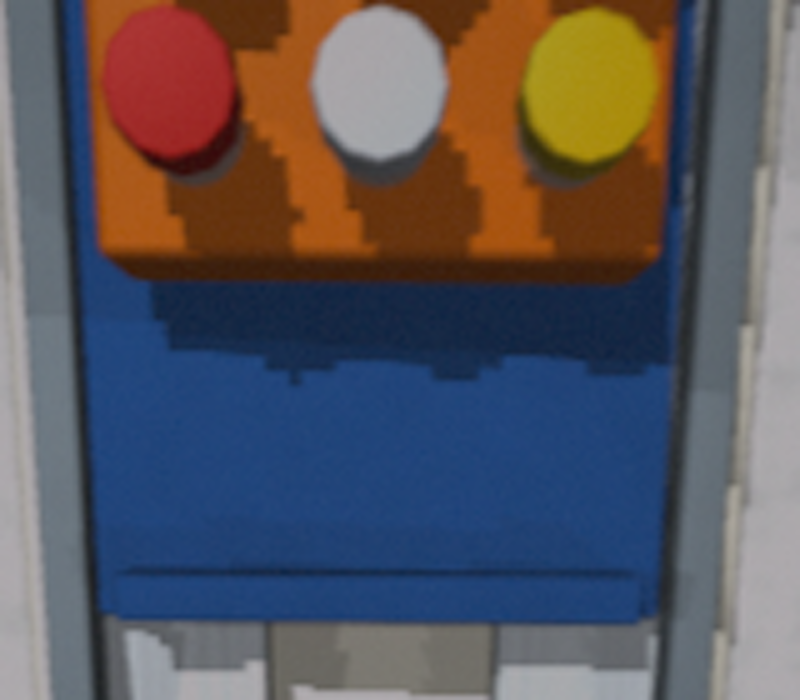

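```bash
python3 - <<'E'
from m import *
c=np.load('pics/cw.npy',allow_pickle=True).item()
def tri(u1,u2):
    A=[];o=[]
    for n,u in (('top',u1),('side',u2)):
        o.append(eyes.calibration(n)['origin']); d=ray(n,u,0)[0]-o[-1]; A.append(d/np.linalg.norm(d))
    M=sum(np.eye(3)-np.outer(a,a) for a in A); b=sum((np.eye(3)-np.outer(a,a))@x for a,x in zip(A,o)); return np.linalg.solve(M,b)
P=[tri([292.3,177.4],[246.6,171.2]),tri([301.5,168],[239.1,165.3]),tri([252,179.4],[242.5,197]),tri([261.4,169.7],[234.2,190.5])]
for p in P: print(p.round(4))
print('shift',((P[2]-P[0])*1000).round(1),((P[3]-P[1])*1000).round(1))
f=lambda u,v:[180+u/5-.4,v/5-.4]
for z in (.050,.056):
    l=ray('w',[f(118,612),f(640,620)],z,c); print(z,l.round(4),np.linalg.norm(l[1]-l[0]))
c2=ray('w',[f(108,160),f(655,160)],.05,c)
E
```

```text
[ 0.5519 -0.1285  0.0873]
[ 0.5801 -0.1553  0.0881]
[ 0.5454 -0.0118  0.0814]
[ 0.5749 -0.0387  0.0809]
shift [ -6.4 116.7  -5.8] [ -5.2 116.6  -7.2]
0.05 [[ 0.5074 -0.1093  0.05  ]
 [ 0.5964 -0.106   0.05  ]] 0.08904731190449974
0.056 [[ 0.5085 -0.1087  0.056 ]
 [ 0.5952 -0.1055  0.056 ]] 0.0868128750139521
```

Request:
arm_command:
  moves:
    - [-1,0,-25,-10,0,0,0]
    - [-1,-0.5,-60,-10,0,0,0]
    - [-1,-1,-95,-10,0,0,0]
    - [-1,-1,-130,-10,0,0,0]
    - [-1,-1,-130,-10,0,0,0]
    - [-1,-1,-130,-10,0,0,0]

```text
time_s: 8.43
eef_pos: [0.546, -0.0382, 0.1519]
orientation: [1.0, 0.027, -0.001, -0.001]
wrist_force: [-0.0, -1.3, -0.5]
gripper_width: -0.0
```

```bash
python3 - <<'E'
from m import *
s=ctrl.sense(); print(s['time_s'],s['eef_pos'],s['wrist_force'],s['orientation'])
c=eyes.calibration('wrist'); im=eyes.grab_frame('wrist')[:,:,::-1].copy(); cv2.imwrite("pics/wrist8.png",im)
for st,ce in blobs(im,(45,90,30),(80,255,255),(0,512,0,384),50)[1]: print(st,ce,ray('w',ce,.084,c))
print(R.from_quat(s['orientation']).as_matrix().round(3))
E
```

```text
8.4333 [ 0.54595714 -0.03817471  0.15194847] [-0.04329937 -1.3372659  -0.46034906] [ 9.99635100e-01  2.69715859e-02 -1.33071140e-03 -6.55382345e-04]
[248, 73, 33, 36, 912] [264.41885965  90.75219298] [[0.54657875 0.04880568 0.084     ]]
[[ 0.999  0.054 -0.003]
 [ 0.054 -0.999  0.001]
 [-0.003 -0.001 -1.   ]]
```

View pics/wrist8.png

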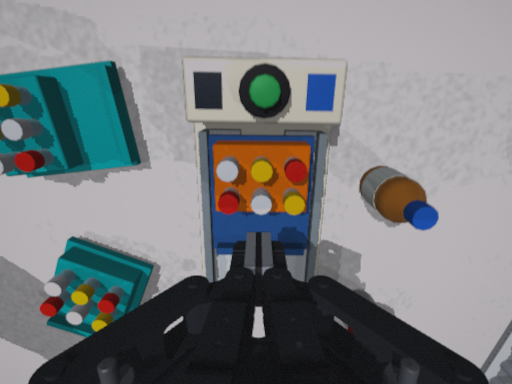

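Request:
arm_command:
  moves:
    - [-1,2,-35,0,0,0,0]
    - [-1,3.7,-70,0,0,0,0]
    - [-1,3.7,-87,0,0,0,0]
    - [-1,3.7,-87,20,0,0,0]
    - [-1,3.7,-87,45,0,0,0]
    - [-1,3.7,-87,56,0,0,0]
    - [-1,3.7,-87,56,0,0,0]
    - [-1,3.7,-87,56,0,0,0]

```text
time_s: 9.15
eef_pos: [0.5457, 0.0456, 0.0967]
orientation: [1.0, 0.024, -0.001, 0.0]
wrist_force: [1.0, -0.1, 0.9]
gripper_width: -0.0
```

```bash
python3 - <<'E'
from m import *
s=ctrl.sense(); print(s['time_s'],s['eef_pos'],s['wrist_force'])
cv2.imwrite("pics/wrist9.png",eyes.grab_frame('wrist')[:,:,::-1])
cv2.imwrite("pics/side9.png",eyes.grab_frame('side')[:,:,::-1])
crop("pics/side9.png","pics/side9c.png",205,285,150,245,6)
E
```

```text
9.15 [0.54573904 0.04556805 0.09665529] [ 0.97475509 -0.08056448  0.92296775]
```

View pics/wrist9.png

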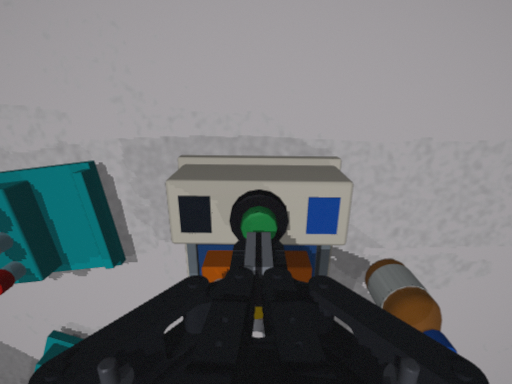

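View pics/side9c.png

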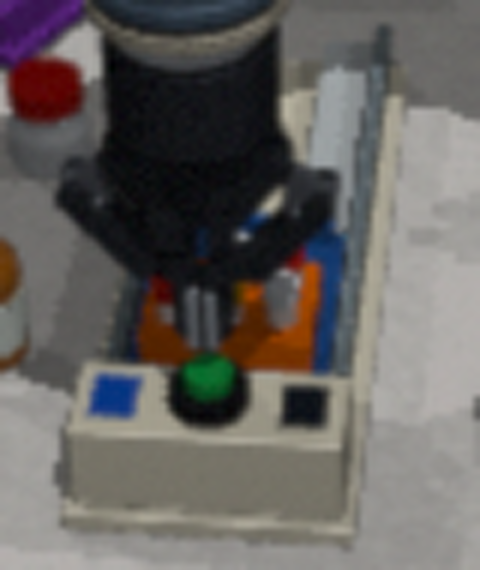

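Request:
arm_command:
  moves:
    - [-1,0,-3.5,0,0,0,0]
    - [-1,0,-3.5,4,0,0,0]
    - [-1,0,-3.5,8,0,0,0]
    - [-1,0,-3.5,12,0,0,0]
    - [-1,0,-3.5,14,0,0,0]
    - [-1,0,-3.5,15,0,0,0]
    - [-1,0,-3.5,15,0,0,0]

```text
time_s: 9.83
eef_pos: [0.5458, 0.0504, 0.0821]
orientation: [1.0, 0.025, -0.0, 0.0]
wrist_force: [-0.9, -0.3, 3.6]
gripper_width: 0.0001
```

Request:
arm_command:
  moves:
    - [-1,0,0,1,0,0,0]
    - [-1,0,0,2,0,0,0]
    - [-1,0,0,2,0,0,0]

```text
time_s: 10.08
eef_pos: [0.5458, 0.0505, 0.0802]
orientation: [1.0, 0.025, -0.0, 0.0]
wrist_force: [-1.4, -0.4, 3.3]
gripper_width: 0.0001
```

Contact made and the spring is yielding; going on down to the stop.

Request:
arm_command:
  moves:
    - [-1,0,0,1,0,0,0]
    - [-1,0,0,2,0,0,0]
    - [-1,0,0,2,0,0,0]

```text
time_s: 10.33
eef_pos: [0.5458, 0.0505, 0.0782]
orientation: [1.0, 0.025, -0.0, -0.0]
wrist_force: [-1.9, 0.3, 5.0]
gripper_width: 0.0001
```

Request:
arm_command:
  moves:
    - [-1,0,0,0.7,0,0,0]
    - [-1,0,0,1.4,0,0,0]
    - [-1,0,0,1.4,0,0,0]

```text
time_s: 10.58
eef_pos: [0.5459, 0.0505, 0.0779]
orientation: [1.0, 0.025, 0.0, 0.0]
wrist_force: [-4.8, -1.0, 17.1]
gripper_width: -0.0
```

Request:
arm_command:
  moves:
    - [-1,0,0,-3,0,0,0]
    - [-1,0,0,-10,0,0,0]
    - [-1,0,0,-30,0,0,0]
    - [-1,0,0,-65,0,0,0]
    - [-1,0,0,-100,0,0,0]
    - [-1,0,90,-110,0,0,0]
    - [-1,0,90,-110,0,0,0]
    - [-1,0,90,-110,0,0,0]
    - [-1,0,90,-110,0,0,0]
    - [-1,0,90,-110,0,0,0]

```text
time_s: 11.42
eef_pos: [0.5502, -0.0399, 0.1868]
orientation: [1.0, 0.024, -0.0, -0.0]
wrist_force: [0.4, 1.6, 0.2]
gripper_width: -0.0
```

```bash
python3 - <<'E'
from m import *
s=ctrl.sense(); print(s['time_s'],s['eef_pos'],s['wrist_force'],abs(s['joint_velocities']).max())
c=eyes.calibration('wrist'); 
for n in ('wrist','side','top'): cv2.imwrite(f"pics/{n}A.png",eyes.grab_frame(n)[:,:,::-1])
im=cv2.imread('pics/sideA.png'); o=cv2.imread('pics/side7.png'); o0=cv2.imread('pics/side0.png')
print([b for b in blobs(im,(45,90,30),(80,255,255),(205,285,150,245))[1]],[b for b in blobs(o0,(45,90,30),(80,255,255),(205,285,150,245))[1]])
print(blobs(im,(20,120,100),(33,255,255),(225,265,155,205),8)[1],blobs(im,(5,150,80),(17,255,255),(225,265,155,215),30)[1],blobs(o,(5,150,80),(17,255,255),(225,265,155,215),30)[1])
E
```

```text
11.4167 [ 0.55022784 -0.03994668  0.18682081] [0.36627564 1.63254654 0.20374045] 0.03256631063291074
[([235, 209, 10, 8, 62], array([239.24193548, 212.5483871 ]))] [([235, 209, 10, 8, 61], array([239.21311475, 212.50819672]))]
[([232, 188, 5, 6, 26], array([234.15384615, 190.53846154])), ([240, 194, 6, 7, 33], array([242.36363636, 197.03030303]))] [([228, 193, 30, 19, 302], array([243.28476821, 203.6589404 ]))] [([228, 193, 30, 19, 305], array([243.19344262, 203.50491803]))]
```

View pics/sideA.png

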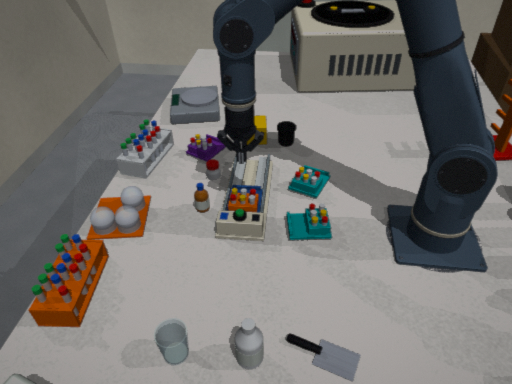

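View pics/wristA.png

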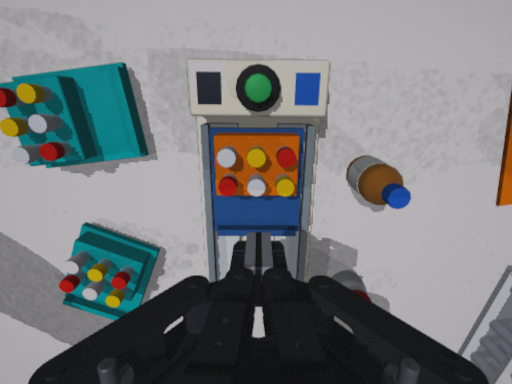

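The carrier hasn't shifted since it dropped. The button is back at its starting pixel, (239.2, 212.5) in the side view. The bystanders look undisturbed and the arm is clear.

```bash
python3 -c "
from station import order; print(order.hand_in())"
```

```text
the job is handed in; nothing more can be done
None
```

I pushed the blue carrier along its rails with the shut fingertip until it dropped into the notches. Then I backed off, pressed the green button to its stop, let go and handed the job in; no verdict was reported.

- **Carrier home:** two-view triangulation of the two yellow tube caps showed it 117 mm further on and about 6–7 mm lower, so it had dropped. No yellow notch floor showed any more. The orange rack and yellow caps stayed within about 0.2 pixel through the button press.
- **Position uncertainty:** my camera estimates put the carrier 2–4 mm past the nominal notch position. The notches allow only 2 mm of play, so I put that down to calibration error of about 2 mm. At the end of the push it was still creeping forward under about 3.4 N. I stopped there and did not push it hard against the end of the notch.
- **Button:** the force was 5 N at about 6 mm of travel, then jumped to 17 N at the stop. After release the button was back at its starting pixel.
- **Surroundings:** the bystanders looked unmoved in the final side and wrist pictures, though I did not measure them. The arm was clear of everything, about 0.19 m above the bench. The clock stood at about 11.5 s of the 51 s allowed.

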